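# Load the specimen carrier and hang it on the weighing hook

### The arm

A 6-joint arm with a two-finger parallel gripper is mounted at the origin on the work surface. World frame = base frame: x ahead of the robot, y to its left, z up, the work surface at z = 0. Lengths are in mm, angles in degrees, forces in N, time in s.
With the tool pointing down it reaches from about 300 to 850 mm from the base axis. Payload 4.2 kg.
Tool frame: the origin (TCP) lies on the centre line of the jaws, within the pads' length; the fingertips stand 11 mm ahead of it and the grasp point (between the pads) lies 8 mm behind it; z points along the fingers, y is the line along which they close (so a half turn about z gives the same grasp; the last joint's range is limited). The gripper opens to 91 mm and grips with 3 to 60 N. Pads are 32 mm wide; open, the fingers measure 118 mm over their backs; the gripper's body (76 mm by 178 mm) begins 60 mm behind the grasp point.
Start: joints at [-68.182, 18.312, 89.639, -0, 72.044, -1.146], TCP at [224.343, -529.445, 224.976] pointing down, gripper open.
Joint ranges: [-177.97, 177.97], [-48.28, 115.42], [12.27, 149.76], [-77.06, 257.06], [2.81, 150.46], [-146.56, 146.56]. Speed limits (degrees/s): [147.25, 147.25, 180, 180, 180, 180].

### API

Orientations are given as [roll, pitch, yaw] about the fixed x, y, z axes, in that order (R = Rz(yaw) Ry(pitch) Rx(roll)).
In Python, from workcell import env, grab_frame, camera_model, models gives the robot as it stands.
- The arm moves only by the shell command python3 -m crank 'ROWS' [FORCE]. ROWS is text: rows parted by semicolons, each of 7 numbers parted by spaces: the closure, from -1 (fully open) to 1 (shut), so that 0 is half open, then the shift along the tool's x, y, z in mm, then the turn, a rotation vector about the tool's x, y, z in degrees. A call has 1 to 10 rows; each row shifts and turns the commanded pose from where the row before left it, along the tool's axes as they then stand; what a row does not reach is not made up. A row lasts 1/8 s, in which the tool goes at most 62.5 mm and 10.7 degrees, less where a joint would pass 70% of its speed; a pose out of reach is approached as far as the arm can. A call is refused whole if a number of a shift passes 62.5 or a number of a turn 10.7, either way. A call with a gripper value outside its range is refused whole. The fingers move at their own pace and stop on an object; FORCE is the grip in N (left out, the last holds). Time passes only in rows, so rows that do not move let the fingers close. It gives the time, the measured TCP pose, the force, the opening and the grip force at its end, in the units of the state.
- env.state(): the state, without advancing time (a new reading comes with each control period).
- grab_frame(name): name is "scene" or "top" or "wrist"; returns the picture (420x560x3 uint8, blue, green, red); there is no depth.
- camera_model(name): a dict with "K" (3x3 intrinsics, pixels), "R" (3x3) and "t" (3): a world point X has camera coordinates R X + t; the wrist camera has in their place "mount" (4x4, takes a point from camera to tool coordinates, whose origin is the TCP and whose axes are the flange's). Camera axes: x right, y down, z forward; pixel columns grow to the right and rows downward; lengths in mm; the calibration is good to about 2 mm. The wrist camera is an equidistant fisheye: a pixel r from the principal point sees the ray r / f radians off the axis. A picture is of the moment at which its call begins: read the wrist's pose just before it. camera_model takes no time and is no camera call.
- env.job_done(): hands the job in; it is judged then, once.
Trained networks look in the newest picture that a camera, given by its name, has taken for a name from the list of things; names that differ only in an ending like _2 or _b are one class to them, and where a whole thing is asked for, a point or a joint stands for the part that bears it (a point fixed in the world has none). Each returns a list of dicts, best first, with "p" (0 to 1); they miss things now and then, are a little off and sometimes report something else, mostly with a low value. They report only what shows in the picture. A call takes as long as a camera call. They do not tell look-alikes from the thing itself.
- models.search_frame(name, camera): "point" ([x, y, z] in mm, in world coordinates, good to about 4 mm: the middle of the surface that is visible of it).
The state is a dict: "time_s": time; "qpos": joint angles; "qvel": joint speeds; "effort": joint torques, N m; "ee_pos": TCP position; "ee_rot": TCP orientation; "force": force on the tool from outside, world axes, zero at the start; "torque": the same for the moment, N m; "gripper_width": finger opening in mm; "gripper_force": force on a finger pad.
Only numpy, scipy, OpenCV 4.12 (cv2) and the standard library are available. Lean on these libraries where they do the work, as an engineer would, in place of code of your own. Each camera call takes 0.05 s, during which the arm holds its last target. There are 200 camera calls.

### The job

Take the red-capped specimen tube out of the wooden rack and stand it fully home in the empty bore of the blue carrier while the carrier is still on the worktop. Then lift the carrier by its steel handle and gently hang it on the red hook of the weighing stand, with the hook in the peak in the middle of the handle, so that it hangs freely, level and still with the tube in it. The hook's height is set differently every time, so feel for it rather than dropping or pressing hard; leave the other tubes and everything else standing as they are.

Things in the scene. Friction and masses are not known exactly. Their poses are not given: they have to be found in the camera images.
- carrier: loose blue block, 200 mm along x, 50 along y, 35 high, about 300 g; bore at x = +78 mm, brass post (24 mm wide, top at 70 mm) at x = -78 mm; steel stirrup handle in its x-z plane, seen through along y: uprights 10 mm square at x = +-52 mm, crossbar 10 x 10 mm centred 130 mm above the underside, its middle bent up. Balances level about x = 0 with the tube in. Origin: centre of underside, z up.
- bore_mouth (a point): centre of the mouth of the carrier's empty bore, on the block's top (35 mm above its underside). Bore 28 mm in diameter (2 mm wider than the tube), 28 mm deep, with a 2 mm chamfer; axes as the carrier's. A tube fully home has its underside 28 mm below this point.
- handle_grip (a point): centre of the crossbar's straight piece on the brass post's side (carrier x = -31 mm, 130 mm above its underside; straight from 14 to 47 mm off the middle): pinch here from above, fingers closing along the carrier's y, and the peak stays free. A like piece lies at x = +31 mm. Axes as the carrier's.
- handle_peak (a point): underside of the handle's peak (carrier x = 0, 139 mm above its underside): the crossbar bent up as an inverted V, 28 mm wide, 16 mm high, of 10 mm wide, 9 mm thick bar, top at 153 mm. When hung, the centre line of the hook's arm lies about 6 mm below this point. Axes as the carrier's.
- stand: fixed. Foot 14 mm high, x = -40 to +110 mm, 140 mm wide; rod at x = +65 mm (up to 32 mm thick) ending at the hook. Red hook: level arm, 8 mm round, from the rod along -x to a tip at x = -31 mm, its top 18 mm above the arm's centre line. That line's height is not reported: 200 to 240 mm, see or feel it. Origin: on the worktop, plumb below where the handle should hang (+-15 mm along x).
- rack: wooden rack, fixed, 180 mm along its x, 60 mm along y, 45 mm high, with three holes 35 mm deep in a row at x = -55, 0 and +55 mm holding the red-, blue- and white-capped tubes in any order. A tube in it stands with its underside 10 mm and its top 120 mm above the worktop. Origin: centre of the underside.
- tube_red: the one to load: specimen tube standing upright in a hole of the rack: clear body 26 mm in diameter, 110 mm tall over all, about 70 g, with a red cap 28 mm in diameter on its top 25 mm (85 to 110 mm above the origin). Origin: centre of its underside; z up along the tube.
- tube_blue: to be left alone: specimen tube standing upright in a hole of the rack: clear body 26 mm in diameter, 110 mm tall over all, about 70 g, with a blue cap 28 mm in diameter on its top 25 mm (85 to 110 mm above the origin). Origin: centre of its underside; z up along the tube.
- tube_white: to be left alone: specimen tube standing upright in a hole of the rack: clear body 26 mm in diameter, 110 mm tall over all, about 70 g, with a white cap 28 mm in diameter on its top 25 mm (85 to 110 mm above the origin). Origin: centre of its underside; z up along the tube.
- bottle: bystander: white plastic bottle with blue cap, 60 mm diameter, 130 mm tall; origin at its underside
- bowl: bystander: blue ceramic bowl, 120 mm wide, 45 mm high; origin at its underside
- beaker: bystander: clear beaker, 76 mm wide, 90 mm high; origin at its underside
- spatula: bystander: spatula, 160 mm long, lying on the worktop
Things that resemble listed ones, but are neither listed nor needed, are in the scene too. What is shaped like the carrier but green is not meant.

How it is judged:
By the outcome, as a careful person would: the job done as asked, in the order asked, and still so for the second after the job is handed in, with the robot touching nothing.
It also fails if it takes over 72 s, if anything falls off the work surface, if the arm or the gripper's body presses on something with over 40 N, if the wrist force passes 120 N, or if a joint passes its speed limit or range.

## Working session

There is one attempt and no reset: what is moved stays moved. The work goes in short steps, Python scripts to look and compute and a shell command to move; the robot and the scene stay as the last step left them, time stands still between calls to the robot, and variables do not carry over. Pictures are saved under pics/ and viewed, at most 12 in all, crops included, and the job is handed in when it is done.

```bash
mkdir -p pics; ls; python3 - <<'E'
from workcell import env, grab_frame, camera_model, models
import cv2, numpy as np
np.set_printoptions(precision=2,suppress=True)
a=grab_frame("scene"); b=grab_frame("top")
cv2.imwrite("pics/scene.png",a); cv2.imwrite("pics/top.png",b)
for c in("scene","top","wrist"): print(c,camera_model(c))
for c in("scene","top"):
  for n in("carrier","stand","rack","tube_red","bore_mouth","handle_grip","handle_peak"):
    print(c,n,[(np.round(d["point"],0).tolist(),round(d["p"],2)) for d in models.search_frame(n,c)[:3]])
s=env.state();print(s["time_s"],s["ee_pos"],s["ee_rot"],s["force"])
E
```

```text
pics
scene {'K': array([[389.2 ,   0.  , 279.07],
       [  0.  , 389.2 , 204.81],
       [  0.  ,   0.  ,   1.  ]]), 'R': array([[ 0.63,  0.78,  0.01],
       [ 0.62, -0.5 , -0.6 ],
       [-0.46,  0.39, -0.8 ]]), 't': array([-371.8 , -296.08, 1160.4 ])}
top {'K': array([[496.24,   0.  , 280.03],
       [  0.  , 496.24, 206.61],
       [  0.  ,   0.  ,   1.  ]]), 'R': array([[-0.02, -1.  ,  0.  ],
       [-0.98,  0.02, -0.22],
       [ 0.22, -0.01, -0.98]]), 't': array([  -9.88,  589.73, 1265.61])}
wrist {'K': array([[325.19,   0.  , 276.24],
       [  0.  , 325.19, 208.24],
       [  0.  ,   0.  ,   1.  ]]), 'mount': array([[   0.  ,   -0.97,   -0.24,   66.64],
       [   1.  ,    0.  ,   -0.  ,    0.  ],
       [   0.  ,   -0.24,    0.97, -159.78],
       [   0.  ,    0.  ,    0.  ,    1.  ]])}
scene carrier [([598.0, -38.0, 36.0], 0.95), ([367.0, -25.0, 43.0], 0.75)]
scene stand [([532.0, 298.0, 18.0], 0.7)]
scene rack [([552.0, -328.0, 47.0], 0.58)]
scene tube_red [([461.0, -333.0, 113.0], 0.81)]
scene bore_mouth [([372.0, -25.0, 35.0], 0.78), ([593.0, -36.0, 35.0], 0.75)]
scene handle_grip [([600.0, -37.0, 40.0], 0.74), ([372.0, -26.0, 38.0], 0.61)]
scene handle_peak [([369.0, -23.0, 36.0], 0.94), ([602.0, -36.0, 35.0], 0.9)]
top carrier [([582.0, -36.0, 36.0], 0.67), ([352.0, -17.0, 36.0], 0.59)]
top stand [([508.0, 301.0, 17.0], 0.6)]
top rack [([494.0, -318.0, 41.0], 0.73), ([558.0, -326.0, 121.0], 0.5)]
top tube_red [([454.0, -326.0, 120.0], 0.59), ([580.0, -37.0, 36.0], 0.32)]
top bore_mouth [([582.0, -42.0, 36.0], 0.87), ([358.0, -14.0, 36.0], 0.83)]
top handle_grip [([579.0, -40.0, 34.0], 0.82), ([351.0, -17.0, 36.0], 0.69)]
top handle_peak [([584.0, -40.0, 34.0], 0.86), ([351.0, -18.0, 35.0], 0.67)]
0.8 [ 224.34 -529.45  225.01] [179.99   0.    22.97] [-0.05 -0.33  0.79]
```

View pics/scene.png

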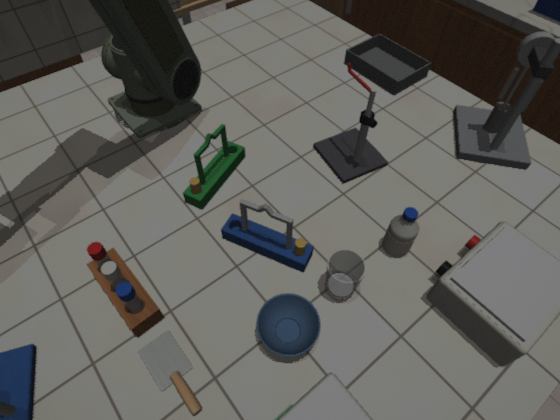

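View pics/top.png

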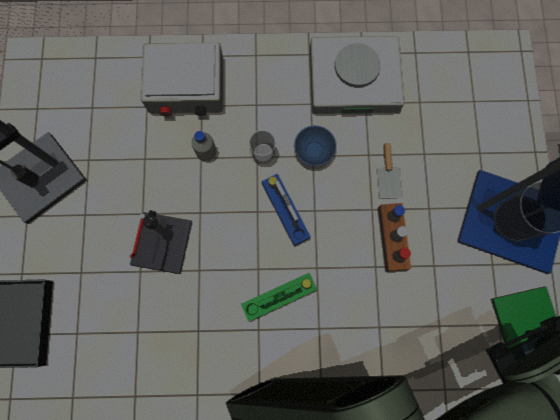

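Scene: blue carrier with bore left (237,226) and brass post right (300,246), green look-alike at (215,172), stand with red hook (350,68)-(370,90), red tube (97,250). Top: carrier bore about (299,237), post (272,182), hook (136,240), red cap (404,254).

```bash
python3 - <<'E'
import cv2, numpy as np
S=cv2.imread("pics/scene.png");T=cv2.imread("pics/top.png")
def crop(I,x,y,w,h,f):
    c=cv2.resize(I[y:y+h,x:x+w],None,fx=f,fy=f,interpolation=cv2.INTER_CUBIC)
    c=cv2.convertScaleAbs(c,alpha=1.4)
    for i in range(0,w,10):
        cv2.line(c,(i*f,0),(i*f,6 if (x+i)%50 else 14),(0,255,255),1)
    for j in range(0,h,10):
        cv2.line(c,(0,j*f),(6 if (y+j)%50 else 14,j*f),(0,255,255),1)
    return c
a=crop(S,215,190,100,75,4); b=crop(T,250,165,100,75,4)
c=crop(S,310,60,100,75,4); d=crop(T,110,200,100,75,4)
cv2.imwrite("pics/m1.png",np.vstack([np.hstack([a,b]),np.hstack([c,d])]))
E
```

```text
(no output)
```

View pics/m1.png

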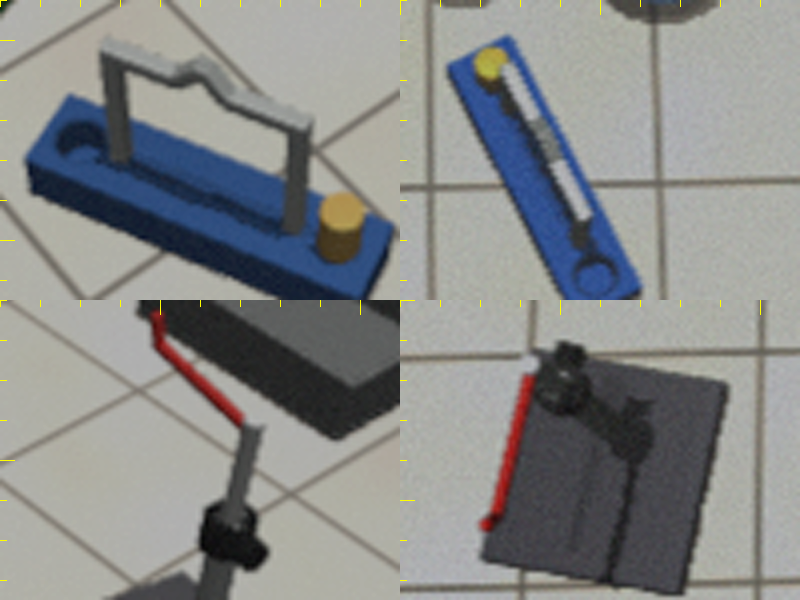

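Crops: carrier bore, post and peak, and both ends of the red hook arm show clearly in both views. Triangulating them.

```bash
cat > h.py <<'E'
import numpy as np, cv2
from workcell import env, grab_frame, camera_model, models
from scipy.spatial.transform import Rotation as Ro
np.set_printoptions(precision=1,suppress=True)
def ray(c,uv,st=None):
    m=camera_model(c);K=m["K"]
    if c!="wrist":
        R,t=m["R"],m["t"]
        d=R.T@np.linalg.solve(K,[*uv,1]); return -R.T@t,d/np.linalg.norm(d)
    p=(np.array(uv)-K[:2,2])/K[0,0]; th=np.hypot(*p)
    d=np.r_[p/th*np.sin(th),np.cos(th)]; M=m["mount"]
    Rt=Ro.from_euler("xyz",st["ee_rot"],degrees=True).as_matrix()
    return np.array(st["ee_pos"])+Rt@M[:3,3], Rt@M[:3,:3]@d
def tri(*rays):
    A=sum(np.eye(3)-np.outer(d,d) for o,d in rays); b=sum((np.eye(3)-np.outer(d,d))@o for o,d in rays)
    X=np.linalg.solve(A,b); return X,[float(np.linalg.norm(np.cross(X-o,d))) for o,d in rays]
def atz(r,z): o,d=r; return o+d*(z-o[2])/d[2]
def wproj(X,st):
    m=camera_model("wrist");K=m["K"];M=m["mount"]
    Rt=Ro.from_euler("xyz",st["ee_rot"],degrees=True).as_matrix()
    pc=M[:3,:3].T@(Rt.T@(np.array(X)-st["ee_pos"])-M[:3,3])
    th=np.arctan2(np.hypot(pc[0],pc[1]),pc[2]); e=pc[:2]/np.hypot(*pc[:2])
    return K[:2,2]+K[0,0]*th*e
def go(st,X,yaw=None):  # shift in tool axes to world X
    Rt=Ro.from_euler("xyz",st["ee_rot"],degrees=True).as_matrix()
    return Rt.T@(np.array(X)-st["ee_pos"])
E
python3 - <<'E'
from h import *
P={"bore":((235,225),(298.75,233.75)),"post":((300.5,242.5),(272.5,180.75)),"peak":((265,205.5),(286.25,200)),
"tipbend":((349.25,71.25),(134.25,253.75)),"tiptop":((349.25,63.75),(131.75,256)),"armroot":((370,89.5),(142,218.75))}
X={}
for k,(s,t) in P.items(): X[k],e=tri(ray("scene",s),ray("top",t));print(k,X[k],e)
for z,k in((35,"bore"),(70,"post")): print(k,[atz(ray(c,P[k][i]),z) for i,c in enumerate(("scene","top"))])
S=cv2.imread("pics/scene.png");T=cv2.imread("pics/top.png");q=[]
for I,(x,y,w,h) in((S,(80,235,35,35)),(T,(390,240,30,25))):
    hsv=cv2.cvtColor(I[y:y+h,x:x+w],cv2.COLOR_BGR2HSV);m=((hsv[...,0]<6)|(hsv[...,0]>172))&(hsv[...,1]>170)&(hsv[...,2]>60)
    v,u=np.nonzero(m);q.append((u.mean()+x,v.mean()+y));print(len(u),q[-1])
print("red",tri(ray("scene",q[0]),ray("top",q[1])))
E
```

```text
bore [520.7 -70.1  31.5] [0.7564334191047932, 0.7564334191048013]
post [661.5  -1.4  67.2] [0.7346700388194406, 0.7346700388193745]
peak [588.6 -35.6 145.9] [0.863206370935627, 0.8632063709355561]
tipbend [449.6 318.8 223. ] [0.68704019967354, 0.6870401996735249]
tiptop [443.2 320.6 238.1] [1.6012882911135748, 1.6012882911137563]
armroot [530.  302.3 227.4] [0.2582055538348916, 0.25820555383468935]
bore [array([523.1, -70.5,  35. ]), array([519.8, -70.6,  35. ])]
post [array([663.,  -2.,  70.]), array([660.3,  -2.1,  70. ])]
131 (np.float64(94.32824427480917), np.float64(248.44274809160305))
80 (np.float64(404.525), np.float64(252.5375))
red (array([ 453.1, -333.1,  117.4]), [0.5897817482673414, 0.5897817482673545])
```

```bash
python3 -m crank '-0.3 0 0 0 0 0 9; -0.3 0 0 0 0 0 9; -0.3 49 -35 0 0 0 0; -0.3 49 -35 0 0 0 0; -0.3 49 -35 0 0 0 0; -0.3 49 -35 0 0 0 0; -0.3 49 -35 0 0 0 0; -0.3 0 0 0 0 0 0; -0.3 0 0 0 0 0 0' 30
python3 - <<'E'
from h import *
s=env.state(); a=grab_frame("wrist"); cv2.imwrite("pics/w1.png",a)
hsv=cv2.cvtColor(a,cv2.COLOR_BGR2HSV);m=((hsv[...,0]<6)|(hsv[...,0]>172))&(hsv[...,1]>150)&(hsv[...,2]>60)
n,l,st,c=cv2.connectedComponentsWithStats(m.astype(np.uint8))
for i in range(1,n):
    if st[i,4]>60: print(st[i],c[i],atz(ray("wrist",c[i],s),118))
print(s["ee_pos"],s["ee_rot"],s["force"],wproj([453,-333,120],s))
for n in("tube_red","tube_blue","tube_white"): print(n,[(d["point"],d["p"]) for d in models.search_frame(n,"wrist")[:2]])
E
```

```text
time_s: 1.92
ee_pos: [453.0, -334.0, 224.9]
ee_rot: [180.0, 0.0, 5.0]
force: [-0.0, -0.4, -0.0]
gripper_width: 58.8
gripper_force: 0.0
[260 190  32  36 921] [275.6 207.6] [ 453.9 -333.7  118. ]
[ 453.  -334.   224.9] [180.   0.   5.] [-0.  -0.4 -0. ] [274.7 209.1]
tube_red [([457.5, -336.1, 123.7], 0.69)]
tube_blue [([557.5, -324.1, 114.7], 0.75)]
tube_white [([506.6, -329.3, 119.1], 0.75)]
```

View pics/w1.png

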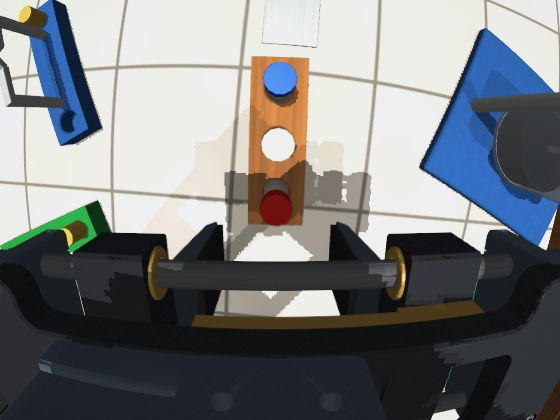

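Wrist view: red cap at (275,207) between the jaws, white (278,144), blue (280,78); the estimate agrees with triangulation.

```bash
python3 -m crank '-0.3 1 0 41 0 0 0; -0.3 0 0 41 0 0 0; -0.3 0 0 41 0 0 0; -0.3 0 0 0 0 0 0; 1 0 0 0 0 0 0; 1 0 0 0 0 0 0; 1 0 0 0 0 0 0; 1 0 0 0 0 0 0; 1 0 0 0 0 0 0' 30
```

```text
time_s: 3.25
ee_pos: [454.8, -334.0, 103.1]
ee_rot: [179.9, -0.1, 5.0]
force: [-0.2, 0.5, 5.5]
gripper_width: 27.6
gripper_force: 30.0
```

```bash
python3 -m crank '1 0 0 -30 0 0 0; 1 0 0 -40 0 0 0; 1 0 0 -40 0 0 -10.5; 1 0 0 0 0 0 -10.5; 1 23 -41.5 0 0 0 0; 1 23 -41.5 0 0 0 0; 1 23 -41.5 0 0 0 0; 1 23 -41.5 0 0 0 0; 1 23 -41.5 0 0 0 0; 1 0 0 0 0 0 0'
python3 -m crank '1 0 0 0 0 0 0; 1 0 0 0 0 0 0'
python3 - <<'E'
from h import *
s=env.state(); a=grab_frame("wrist"); cv2.imwrite("pics/w2.png",a)
print(s["ee_pos"],s["ee_rot"],s["force"],wproj([520.7,-70.3,35],s),wproj([661.5,-1.8,70],s))
cv2.imwrite("pics/w2c.png",cv2.resize(a[0:250,150:450],None,fx=2.4,fy=2.4,interpolation=cv2.INTER_CUBIC))
E
```

```text
time_s: 4.5
ee_pos: [466.4, -94.4, 211.8]
ee_rot: [-180.0, 0.0, 26.2]
force: [-0.1, 0.0, -0.5]
gripper_width: 27.4
gripper_force: 30.0
time_s: 4.75
ee_pos: [466.8, -97.9, 211.8]
ee_rot: [180.0, 0.0, 25.9]
force: [-0.4, 0.5, -1.2]
gripper_width: 27.1
gripper_force: 30.0
[466.8 -97.9 211.8] [180.    0.   25.9] [-0.4  0.5 -1.2] [275.  134.9] [274.8 -21.5]
```

View pics/w2c.png

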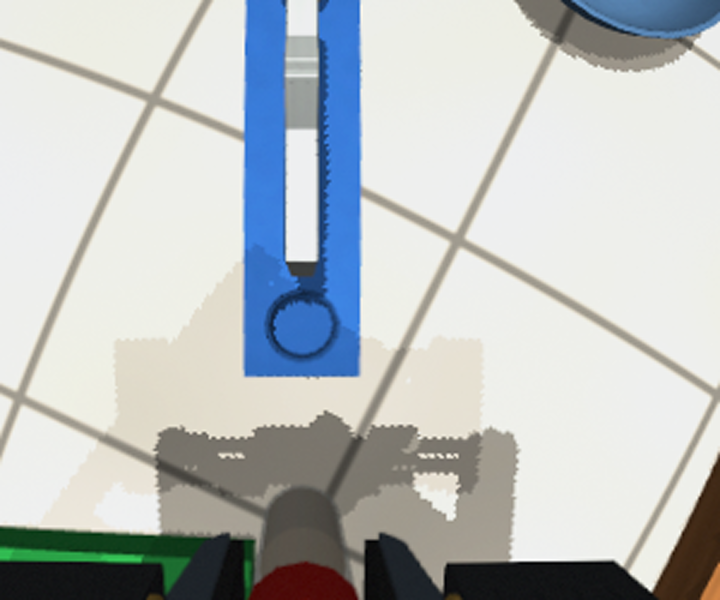

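Bore at (276,135.4) full-frame, predicted (275,134.9); tube bottom edge at about (276,203).

```bash
python3 - <<'E'
from h import *
s=env.state(); s["ee_pos"]=np.array(s["ee_pos"])
b=atz(ray("wrist",(276.04,135.4),s),35); e=atz(ray("wrist",(276,203.5),s),119)
print(b,go(s,b),"tube edge in tool",go(s,e))
E
```

```text
[520.6 -71.5  35. ] [ 60.   -0.3 176.8] tube edge in tool [ 7.7 -0.3 92.8]
```

```bash
python3 - <<'E'
from h import *
s=env.state(); s["ee_pos"]=np.array(s["ee_pos"])
Rt=Ro.from_euler("xyz",s["ee_rot"],degrees=True).as_matrix()
for x0 in (0,-1,-2,-3):
  print(x0,[wproj(s["ee_pos"]+Rt@np.array([x0+x,0,z]),s) for x,z in((14,-17),(14,8),(13,93),(10,93))])
a=cv2.imread("pics/w2.png"); print(a[196:245:1,276].tolist())
hsv=cv2.cvtColor(a,cv2.COLOR_BGR2HSV)[200:320,240:315];m=((hsv[...,0]<6)|(hsv[...,0]>172))&(hsv[...,1]>150)&(hsv[...,2]>60)
v,u=np.nonzero(m);print(u.min()+240,u.max()+240,v.min()+200,v.max()+200)
E
```

```text
0 [array([276.3, 243.9]), array([276.3, 227.9]), array([276.3, 197. ]), array([276.3, 200.7])]
-1 [array([276.3, 245.9]), array([276.3, 229.6]), array([276.3, 198.2]), array([276.3, 201.9])]
-2 [array([276.3, 247.9]), array([276.3, 231.4]), array([276.3, 199.5]), array([276.3, 203.1])]
-3 [array([276.3, 249.9]), array([276.3, 233.1]), array([276.3, 200.7]), array([276.3, 204.4])]
[[108, 118, 122], [109, 118, 123], [107, 116, 121], [108, 117, 122], [108, 118, 122], [106, 114, 118], [95, 101, 103], [80, 86, 88], [69, 75, 78], [68, 75, 77], [69, 74, 77], [69, 74, 78], [69, 75, 77], [70, 75, 78], [70, 76, 78], [70, 75, 77], [70, 75, 78], [70, 76, 78], [70, 76, 77], [68, 74, 77], [69, 75, 77], [70, 76, 78], [70, 76, 79], [70, 76, 80], [74, 83, 87], [74, 83, 87], [74, 83, 87], [74, 81, 87], [73, 82, 86], [74, 82, 87], [73, 82, 86], [73, 82, 87], [75, 82, 87], [73, 82, 86], [73, 82, 86], [73, 83, 87], [73, 82, 86], [64, 72, 85], [30, 34, 80], [6, 6, 74], [8, 10, 75], [8, 10, 76], [6, 9, 75], [9, 10, 75], [6, 11, 75], [8, 11, 76], [5, 6, 75], [7, 10, 75], [4, 7, 75]]
251 301 234 299
```

```bash
python3 -m crank '1 31 0 0 0 0 0; 1 31.5 0 0 0 0 0; 1 0 0 0 0 0 0; 1 0 0 38 0 0 0; 1 0 0 34 0 0 0; 1 0 0 0 0 0 0; 1 0 0 0 0 0 0'
python3 -m crank '1 0 0 5 0 0 0; 1 0 0 5 0 0 0; 1 0 0 4 0 0 0; 1 0 0 0 0 0 0'
```

```text
time_s: 5.68
ee_pos: [523.6, -70.3, 141.2]
ee_rot: [179.9, -0.1, 25.9]
force: [-0.2, 0.5, 0.1]
gripper_width: 27.1
gripper_force: 30.0
time_s: 6.18
ee_pos: [522.8, -69.5, 125.6]
ee_rot: [-180.0, 0.0, 26.0]
force: [1.0, -0.5, -0.5]
gripper_width: 27.4
gripper_force: 30.0
```

```bash
python3 -m crank '1 0 0 5 0 0 0; 1 0 0 5 0 0 0; 1 0 0 0 0 0 0'
python3 -m crank '1 0 0 5 0 0 0; 1 0 0 4 0 0 0; 1 0 0 3 0 0 0; 1 0 0 2 0 0 0; 1 0 0 0 0 0 0'
```

```text
time_s: 6.55
ee_pos: [522.8, -69.5, 115.4]
ee_rot: [-180.0, 0.0, 26.0]
force: [0.1, -0.2, -0.9]
gripper_width: 27.3
gripper_force: 30.0
time_s: 7.18
ee_pos: [523.0, -69.5, 101.8]
ee_rot: [-180.0, 0.0, 26.0]
force: [-0.0, -0.3, -0.9]
gripper_width: 27.3
gripper_force: 30.0
```

Free so far; 1–2 mm to the floor.

```bash
python3 -m crank '1 0 0 1 0 0 0; 1 0 0 1 0 0 0; 1 0 0 0 0 0 0'
```

```text
time_s: 7.55
ee_pos: [523.1, -69.6, 100.1]
ee_rot: [180.0, -0.0, 26.0]
force: [0.4, 0.2, -0.2]
gripper_width: 27.4
gripper_force: 30.0
```

```bash
python3 -m crank '1 0 0 1 0 0 0; 1 0 0 1 0 0 0; 1 0 0 0 0 0 0'
```

```text
time_s: 7.92
ee_pos: [523.8, -69.5, 100.0]
ee_rot: [179.9, -0.1, 26.0]
force: [-2.6, 0.4, 12.3]
gripper_width: 27.6
gripper_force: 30.0
```

```bash
python3 -m crank '0.1 0 0 -1 0 0 0; -0.2 0 0 0 0 0 0; -0.2 0 0 0 0 0 0; -0.2 0 0 0 0 0 0; -0.2 0 0 -30 0 0 0; -0.2 0 0 -60 0 0 0; -0.2 53 0 -10 0 0 0; -0.2 53.5 0 0 0 0 0; -0.2 0 0 0 0 0 0; -0.2 0 0 0 0 0 0'
python3 - <<'E'
from h import *
s=env.state(); a=grab_frame("wrist"); b=grab_frame("scene");cv2.imwrite("pics/s3.png",b); cv2.imwrite("pics/w3.png",a)
print(s["ee_pos"],s["ee_rot"],s["force"])
for n,X in(("grip",[618.6,-22.8,135]),("post",[660.8,-2.2,70]),("peak",[590.7,-36.4,153])): print(n,wproj(X,s))
w=cv2.resize(a[100:325,180:380],None,fx=2,fy=2,interpolation=cv2.INTER_CUBIC)
c=cv2.resize(b[175:275,215:305],None,fx=4,fy=4,interpolation=cv2.INTER_CUBIC)[:450] if False else cv2.resize(b[175:287,215:305],(360,450))
cv2.imwrite("pics/m3.png",np.hstack([w,c]))
E
```

```text
time_s: 9.18
ee_pos: [617.9, -23.0, 198.1]
ee_rot: [-180.0, 0.1, 26.0]
force: [-0.2, -0.8, -0.3]
gripper_width: 54.4
gripper_force: 0.0
[617.9 -23.  198.1] [-180.     0.1   26. ] [-0.2 -0.8 -0.3]
grip [276.6 222.4]
post [276.6 150.2]
peak [276.5 272.7]
```

View pics/m3.png

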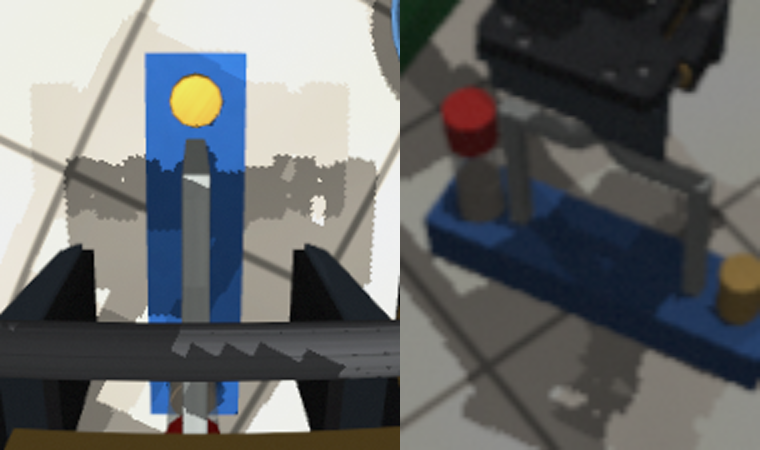

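View: tube stands home in the bore; post at (278,150.5), crossbar column x≈278, i.e. ~1.2 mm to tool +y. Descend and pinch.

```bash
python3 -m crank '-0.2 0 1.2 26 0 0 0; -0.2 0 0 25 0 0 0; -0.2 0 0 25 0 0 0; -0.2 0 0 0 0 0 0; -0.2 0 0 0 0 0 0; 1 0 0 0 0 0 0; 1 0 0 0 0 0 0; 1 0 0 0 0 0 0; 1 0 0 0 0 0 0; 1 0 0 0 0 0 0' 55
```

```text
time_s: 10.52
ee_pos: [619.2, -23.8, 122.9]
ee_rot: [-180.0, 0.0, 26.0]
force: [-0.6, 0.6, 0.5]
gripper_width: 9.7
gripper_force: 55.0
```

```bash
python3 - <<'E'
from h import *
A,B,C=[atz(ray("top",p),14) for p in((192,220.75),(181,273.5),(130.5,265))]
print(A,B,C,np.linalg.norm(A-B),np.linalg.norm(B-C))
for d in(A-B,B-C): print(np.degrees(np.arctan2(d[1],d[0])))
# foot centre line mid of tip edge (B,C) at x=-40
m=(B+C)/2; u=(A-B)/np.linalg.norm(A-B); print("origin from foot",m+40*u)
r,e=np.array([530,302.3]),np.array([449.6,318.8]);v=(r-e)/np.linalg.norm(r-e)
for k in(-4,0,4):print("origin from tip",e+v*(31-4)+0*k)
E
```

```text
[565.2 222.8  14. ] [420.5 249.8  14. ] [446.1 387.1  14. ] 147.18506471844532 139.734458134603
-10.539497903035107
-100.53722262050523
origin from foot [472.6 311.1  14. ]
origin from tip [476.  313.4]
origin from tip [476.  313.4]
origin from tip [476.  313.4]
```

```bash
python3 -m crank '1 0 0 -5 0 0 0; 1 0 0 -15 0 0 0; 1 0 0 -28 0 0 0; 1 0 0 -35 0 0 0; 1 0 0 -30 0 0 0; 1 0 0 -14 0 0 0; 1 0 0 -4 0 0 0; 1 0 0 0 0 0 0'
python3 -m crank '1 0 0 0 0 0 -3; 1 0 0 0 0 0 -6; 1 0 0 0 0 0 -8; 1 0 0 0 0 0 -9; 1 0 0 0 0 0 -9; 1 0 0 0 0 0 -9; 1 0 0 0 0 0 -6; 1 0 0 0 0 0 -3; 1 0 0 0 0 0 0'
python3 -c "
from workcell import *
import cv2;cv2.imwrite('pics/s4.png',grab_frame('scene'))"
```

```text
time_s: 11.52
ee_pos: [618.8, -24.0, 253.0]
ee_rot: [-180.0, 0.1, 26.0]
force: [0.6, -0.6, -4.3]
gripper_width: 9.6
gripper_force: 55.0
time_s: 12.65
ee_pos: [618.7, -23.9, 252.4]
ee_rot: [-179.8, 0.0, 78.9]
force: [-0.4, 0.5, -3.7]
gripper_width: 9.4
gripper_force: 55.0
```

View pics/s4.png

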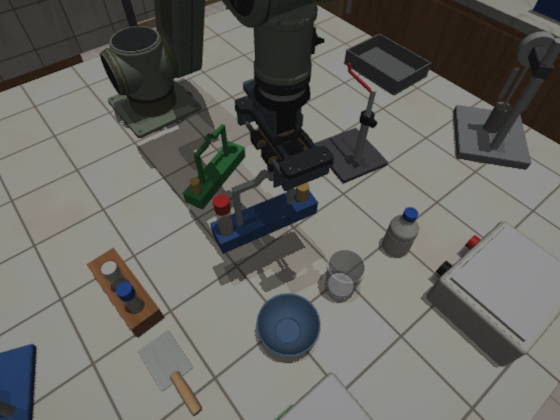

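Carrier is lifted, roughly level, tube seated, near (265,215). On to the stand by a detour.

```bash
python3 -m crank '1 9.5 -15 0 0 0 0; 1 19 -30 0 0 0 0; 1 25.4 -40.5 0 0 0 0; 1 25.4 -40.5 0 0 0 0; 1 25.4 -40.5 0 0 0 0; 1 25.4 -40.5 0 0 0 0; 1 19 -30 0 0 0 0; 1 9.5 -15 0 0 0 0; 1 0 0 0 0 0 0'
python3 -m crank '1 10 -2 0 0 0 0; 1 20 -4 0 0 0 0; 1 28 -6 0 0 0 0; 1 29 -7 0 0 0 0; 1 29 -7 0 0 0 0; 1 28 -6 0 0 0 0; 1 20 -4 0 0 0 0; 1 11 -2 0 0 0 0; 1 0 0 0 0 0 0; 1 0 0 0 0 0 0'
python3 - <<'E'
from h import *
s=env.state(); a=grab_frame("scene"); b=grab_frame("top"); w=grab_frame("wrist")
for n,i in zip("stw",(a,b,w)): cv2.imwrite(f"pics/{n}5.png",i)
q=lambda I,x,y,W,H:cv2.convertScaleAbs(cv2.resize(I[y:y+H,x:x+W],(400,300),interpolation=cv2.INTER_CUBIC),alpha=1.3)
cv2.imwrite("pics/m5.png",np.vstack([np.hstack([q(a,280,40,120,90),q(b,90,180,120,90)]),np.hstack([q(w,0,0,560,420),q(w,150,150,240,180)])]))
print(s["force"],s["torque"],wproj([476,313,225],s))
E
```

```text
time_s: 13.82
ee_pos: [401.7, 180.3, 254.1]
ee_rot: [179.9, 0.0, 79.1]
force: [0.9, 0.0, -3.4]
gripper_width: 9.6
gripper_force: 55.0
time_s: 15.08
ee_pos: [398.6, 358.1, 253.9]
ee_rot: [180.0, 0.1, 78.9]
force: [-0.2, -0.3, -3.6]
gripper_width: 9.7
gripper_force: 55.0
[-0.2 -0.3 -3.6] [ 0.1 -0.1  0. ] [401.8 279.1]
```

View pics/m5.png

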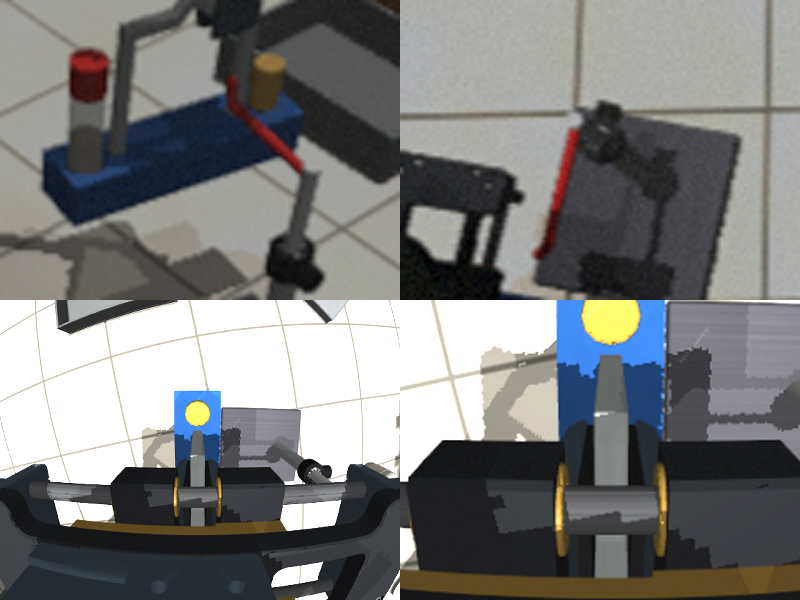

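View: hook arm points at the handle window, carrier hangs level in the jaws, tip about 50 mm off; peak lateral error within 2 mm by calculation.

```bash
python3 -m crank '1 0 4 0 0 0 0; 1 0 8 0 0 0 0; 1 0 10 0 0 0 0; 1 0 10 0 0 0 0; 1 0 8 0 0 0 0; 1 0 5 0 0 0 0; 1 0 0 0 0 0 0'
python3 -m crank '1 0.5 5 0 0 0 0; 1 0 9 0 0 0 0; 1 0 10 0 0 0 0; 1 0 10 0 0 0 0; 1 0 5 0 0 0 0; 1 0 0 0 0 0 0; 1 0 0 0 0 0 0'
python3 - <<'E'
from h import *
s=env.state(); a=grab_frame("scene"); b=grab_frame("top")
for n,i in zip("st",(a,b)): cv2.imwrite(f"pics/{n}6.png",i)
q=lambda I,x,y,W,H:cv2.convertScaleAbs(cv2.resize(I[y:y+H,x:x+W],(400,400),interpolation=cv2.INTER_CUBIC),alpha=1.3)
cv2.imwrite("pics/m6.png",np.hstack([q(a,300,35,100,100),q(b,100,180,100,100)]))
m=camera_model("scene")
for X in([476,313,225],[449.6,318.8,223]):
  p=m["K"]@(m["R"]@np.array(X)+m["t"]);print(p[:2]/p[2])
print(s["ee_pos"],s["force"])
E
```

```text
time_s: 16.1
ee_pos: [443.0, 350.2, 253.8]
ee_rot: [-180.0, 0.0, 78.9]
force: [-0.1, 0.6, -4.3]
gripper_width: 9.7
gripper_force: 55.0
time_s: 16.98
ee_pos: [480.8, 343.4, 253.8]
ee_rot: [-180.0, 0.0, 79.0]
force: [0.1, 0.4, -4.1]
gripper_width: 9.7
gripper_force: 55.0
[355.6  76.9]
[349.   71.3]
[480.8 343.4 253.8] [ 0.1  0.4 -4.1]
```

View pics/m6.png

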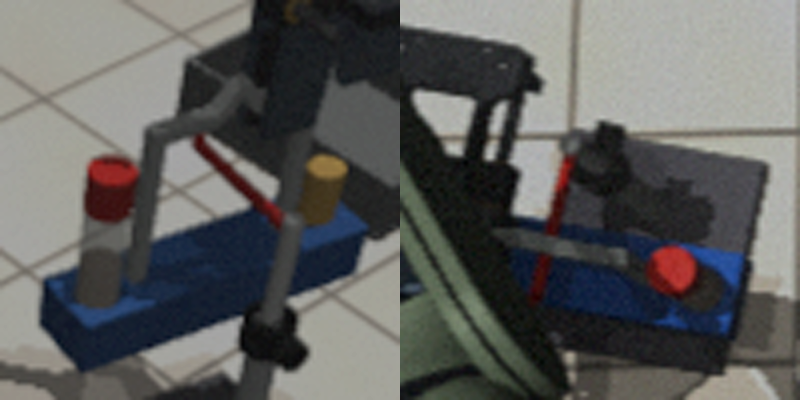

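The arm runs through the handle window under the crossbar. Lower, then feel.

```bash
python3 -m crank '1 0 0 4 0 0 0; 1 0 0 8 0 0 0; 1 0 0 8 0 0 0; 1 0 0 6 0 0 0; 1 0 0 3 0 0 0; 1 0 0 0 0 0 0; 1 0 0 0 0 0 0'
python3 -m crank '1 0 0 1.5 0 0 0; 1 0 0 1.5 0 0 0; 1 0 0 0 0 0 0'
```

```text
time_s: 17.95
ee_pos: [481.2, 343.5, 225.2]
ee_rot: [180.0, -0.0, 79.0]
force: [0.1, -0.1, -4.3]
gripper_width: 9.7
gripper_force: 55.0
time_s: 18.32
ee_pos: [481.0, 343.3, 221.7]
ee_rot: [-180.0, 0.0, 79.0]
force: [0.1, -0.4, -3.5]
gripper_width: 9.6
gripper_force: 55.0
```

```bash
python3 -m crank '1 0 0 1 0 0 0; 1 0 0 1 0 0 0; 1 0 0 0 0 0 0'
```

```text
time_s: 18.7
ee_pos: [481.0, 343.3, 219.8]
ee_rot: [-180.0, 0.0, 79.0]
force: [0.2, -0.3, -4.8]
gripper_width: 9.3
gripper_force: 55.0
```

```bash
python3 -m crank '1 0 0 1 0 0 0; 1 0 0 1 0 0 0; 1 0 0 0 0 0 0'
```

```text
time_s: 19.08
ee_pos: [481.0, 343.3, 217.8]
ee_rot: [-180.0, 0.0, 79.0]
force: [-0.5, -0.1, -4.5]
gripper_width: 9.5
gripper_force: 55.0
```

```bash
python3 -m crank '1 0 0 1 0 0 0; 1 0 0 0 0 0 0'
```

```text
time_s: 19.32
ee_pos: [481.0, 343.3, 216.8]
ee_rot: [-180.0, 0.0, 79.0]
force: [0.3, 0.6, -4.8]
gripper_width: 9.3
gripper_force: 55.0
```

```bash
python3 -m crank '1 0 0 1 0 0 0; 1 0 0 0 0 0 0'
```

```text
time_s: 19.58
ee_pos: [481.0, 343.3, 215.8]
ee_rot: [-180.0, 0.0, 79.0]
force: [-0.5, -1.1, -4.5]
gripper_width: 9.6
gripper_force: 55.0
```

```bash
python3 -m crank '1 0 0 1 0 0 0; 1 0 0 0 0 0 0'
```

```text
time_s: 19.82
ee_pos: [481.0, 343.3, 214.8]
ee_rot: [-180.0, 0.0, 79.0]
force: [-0.4, 0.1, -5.3]
gripper_width: 9.7
gripper_force: 55.0
```

```bash
python3 -m crank '1 0 0 1 0 0 0; 1 0 0 0 0 0 0'
```

```text
time_s: 20.08
ee_pos: [481.0, 343.3, 213.8]
ee_rot: [-180.0, 0.0, 79.0]
force: [-0.7, -0.9, -3.3]
gripper_width: 9.6
gripper_force: 55.0
```

```bash
python3 -m crank '1 0 0 1 0 0 0; 1 0 0 0 0 0 0'
```

```text
time_s: 20.32
ee_pos: [481.2, 343.6, 213.1]
ee_rot: [180.0, -0.0, 79.0]
force: [0.5, 1.0, -3.0]
gripper_width: 9.4
gripper_force: 55.0
```

```bash
python3 -m crank '1 0 0 1 0 0 0; 1 0 0 0 0 0 0'
```

```text
time_s: 20.58
ee_pos: [481.4, 343.9, 212.6]
ee_rot: [179.9, -0.1, 79.0]
force: [0.5, 1.8, 0.1]
gripper_width: 9.1
gripper_force: 55.0
```

Contact, with a sideways push toward +y: hook is a little off the peak's middle; ease that way.

```bash
python3 -m crank '1 1 0 0 0 0 0; 1 1 0 0 0 0 0; 1 0 0 0 0 0 0'
```

```text
time_s: 20.95
ee_pos: [481.4, 344.2, 212.1]
ee_rot: [180.0, 0.1, 79.0]
force: [-0.6, -5.1, 2.3]
gripper_width: 9.4
gripper_force: 55.0
```

```bash
python3 -m crank '1 -1.4 0 0 0 0 0; 1 0 0 0 0 0 0; 1 0 0 0 0 0 0'
```

```text
time_s: 21.32
ee_pos: [481.4, 344.2, 212.1]
ee_rot: [180.0, -0.0, 79.0]
force: [0.2, -0.9, 2.9]
gripper_width: 9.6
gripper_force: 55.0
```

```bash
python3 -m crank '1 0 0 -0.5 0 0 0; 1 0 0 0 0 0 0; 1 0 0 0 0 0 0; 1 0 0 0 0 0 0' 6
python3 - <<'E'
from h import *
a=grab_frame("scene"); b=grab_frame("top");cv2.imwrite("pics/s7.png",a)
q=lambda I,x,y,W,H:cv2.convertScaleAbs(cv2.resize(I[y:y+H,x:x+W],(400,400),interpolation=cv2.INTER_CUBIC),alpha=1.3)
cv2.imwrite("pics/m7.png",np.hstack([q(a,300,45,100,100),q(b,100,180,100,100)]))
E
```

```text
time_s: 21.82
ee_pos: [481.4, 344.1, 212.3]
ee_rot: [180.0, -0.0, 79.0]
force: [3.8, 0.2, -1.3]
gripper_width: 10.1
gripper_force: 6.0
```

View pics/m7.png

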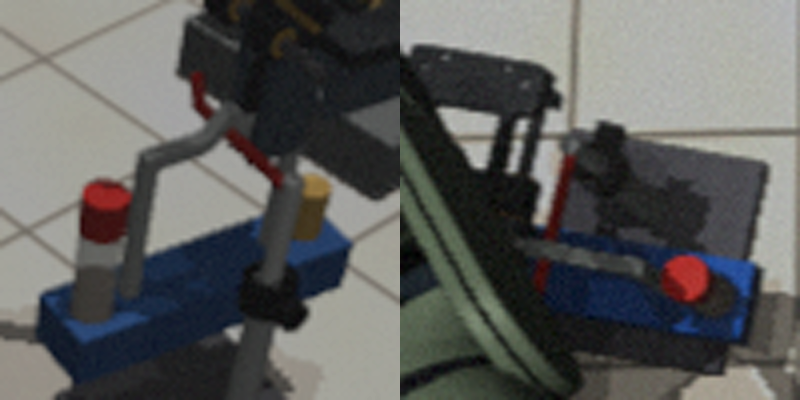

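Peak sits on the arm midway between tip and rod. Release slowly.

```bash
python3 -m crank '0.78 0 0 0 0 0 0; 0.75 0 0 0 0 0 0; 0.72 0 0 0 0 0 0; 0.69 0 0 0 0 0 0; 0.66 0 0 0 0 0 0; 0.6 0 0 0 0 0 0; 0.5 0 0 0 0 0 0; 0.4 0 0 0 0 0 0; 0.4 0 0 0 0 0 0; 0.4 0 0 0 0 0 0'
```

```text
time_s: 23.18
ee_pos: [481.2, 344.0, 212.4]
ee_rot: [180.0, 0.0, 79.0]
force: [0.1, 0.6, 0.1]
gripper_width: 27.7
gripper_force: 0.0
```

```bash
python3 -m crank '0.4 0 0 -5 0 0 0; 0.4 0 0 -10 0 0 0; 0.4 0 0 -15 0 0 0; 0.4 0 0 -20 0 0 0; 0.4 0 0 -30 0 0 0; 0.4 0 0 -30 0 0 0; 0.4 0 0 -20 0 0 0; 0.4 0 0 0 0 0 0'
python3 -m crank '0.4 0 -30 0 0 0 0; 0.4 0 -50 0 0 0 0; 0.4 0 -50 0 0 0 0; 0.4 0 -20 0 0 0 0; 0.4 0 0 0 0 0 0; 0.4 0 0 0 0 0 0; 0.4 0 0 0 0 0 0; 0.4 0 0 0 0 0 0; 0.4 0 0 0 0 0 0; 0.4 0 0 0 0 0 0'
python3 - <<'E'
from h import *
a=grab_frame("scene"); b=grab_frame("top")
for _ in range(12): c=grab_frame("scene")
print(np.abs(a.astype(int)-c)[45:145,300:400].mean(),np.abs(a.astype(int)-c)[45:145,100:200].mean())
cv2.imwrite("pics/s8.png",a)
q=lambda I,x,y,W,H:cv2.convertScaleAbs(cv2.resize(I[y:y+H,x:x+W],(400,400),interpolation=cv2.INTER_CUBIC),alpha=1.3)
cv2.imwrite("pics/m8.png",np.hstack([q(c,300,45,100,100),q(b,100,180,100,100)]))
E
```

```text
time_s: 24.18
ee_pos: [481.8, 344.4, 345.2]
ee_rot: [179.8, -0.2, 79.0]
force: [-0.0, -0.4, -0.8]
gripper_width: 27.4
gripper_force: 0.0
time_s: 25.42
ee_pos: [334.1, 372.6, 342.3]
ee_rot: [180.0, 0.0, 78.9]
force: [0.6, 0.3, 0.7]
gripper_width: 27.3
gripper_force: 0.0
1.1318333333333332 1.3693
```

View pics/m8.png

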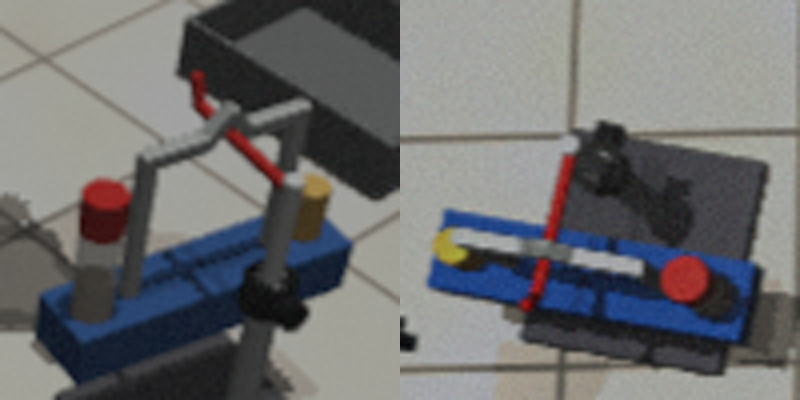

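The carrier hangs level with the hook in its peak and the tube in the bore. The image difference over 0.6 s is at noise level, so it is still.

```bash
python3 -m crank '0.4 0 0 0 0 0 0; 0.4 0 0 0 0 0 0; 0.4 0 0 0 0 0 0; 0.4 0 0 0 0 0 0; 0.4 0 0 0 0 0 0; 0.4 0 0 0 0 0 0; 0.4 0 0 0 0 0 0; 0.4 0 0 0 0 0 0' && python3 -c "
from workcell import env
print(env.job_done())"
```

```text
time_s: 27.12
ee_pos: [333.9, 372.7, 342.4]
ee_rot: [180.0, 0.0, 79.0]
force: [-0.6, 0.0, 0.9]
gripper_width: 27.5
gripper_force: 0.0
the job is handed in; nothing more can be done
None
```

The job is handed in at about 27 s: the red-capped tube is fully home in the blue carrier, which hangs level and still on the hook by its handle's peak, with the arm clear; no verdict was returned.

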